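Put the mouthguard away in the empty case

ROBOT

A 6-joint arm with a two-finger parallel gripper is mounted at the origin on the work surface. World frame = base frame: x ahead of the robot, y to its left, z up, the work surface at z = 0. Lengths are in m, angles in rad, forces in N, time in s.
With the tool pointing down it reaches from about 0.225 to 0.875 m from the base axis. Payload 3.4 kg.
Tool frame: the origin (TCP) lies midway between the tips of the shut fingers; the grasp point (between the pads) lies 19 mm behind it (manip.tcp_to_grasp is the distance from the TCP to the grasp point, in m); x points along the fingers, y is the direction in which the jaws open and shut, and the axes are right-handed (so a half turn about x gives the same grasp; the last joint's range is limited). The gripper opens to 85 mm and grips with 20 to 120 N. Pads are 22 mm wide; open, the fingers measure 114 mm over their backs; the gripper's body (76 mm by 85 mm) begins 54 mm behind the grasp point. The pads swing forward as they close: fully open they stand 13 mm farther back than shut.
Start: joints at [1.198, 0.276, 1.505, -0, 1.361, -0.121], TCP at [0.143, 0.557, 0.231] pointing down, gripper open.
Joint ranges: [-2.89, 2.89], [-0.75, 2.08], [0.22, 2.7], [-1.18, 4.32], [0.11, 2.71], [-2.7, 2.7]. Speed limits (rad/s): [2.57, 2.57, 3.14, 3.14, 3.14, 3.14].

INTERFACE

Orientations are given as a unit quaternion [w, x, y, z].
In Python, from rig import readout, eyes, job, manip gives the robot as it stands. The module is installed in compiled form; this text tells all that it offers.
- The arm moves only by the tool carry_out, never from a script. Its argument "deltas" is one flat list of numbers, 7 for each row, row after row: the shift along the tool's x, y, z scaled (see below), then the turn, a rotation vector about the tool's x, y, z scaled (see below), then the opening, from -1 (shut) to 1 (fully open). In form: [dx, dy, dz, ax, ay, az, grip, dx, dy, dz, ax, ay, az, grip, ...]. A call has 1 to 10 rows; each row shifts and turns the commanded pose from where the row before left it, along the tool's axes as they then stand; what a row does not reach is not made up. The controller multiplies each number of a shift by 60 mm and each number of a turn by 4 degrees. A row lasts 1/8 s, in which the tool goes at most 62.5 mm and 10.7 degrees, less where a joint would pass 70% of its speed; a pose out of reach is approached as far as the arm can. A call with a number of a shift or a turn outside -1 to 1 is refused whole. A call with a gripper value outside its range is refused whole. The fingers move at their own pace and stop on an object; "newtons" is the grip in N (left out, the last holds). Time passes only in rows, so rows that do not move let the fingers close. It gives the time, the measured TCP pose, the force and the opening at its end, in the units of the state.
- readout.get_state(): the state, without advancing time (a new reading comes with each control period).
- eyes.get_image(name): name is "scene" or "top"; returns a dict with "color" (400x640x3 uint8, red, green, blue), "z_map" (400x640 float32, m along the optical axis (not along the pixel's ray), 0 where there is no reading), "mtx" (3x3 intrinsics, pixels), "distortion" ([k1, k2, p1, p2, k3] as OpenCV has them; the pictures are not rectified), "origin" and "orientation" of the camera in the world. Camera axes: x right, y down, z forward; pixel columns grow to the right and rows downward; lengths in m; the calibration is good to about 2 mm. A picture is of the moment at which its call begins.
- job.sign_off(): hands the job in, once; it reports no verdict.
The state is a dict: "clock": time; "qpos": joint angles; "qd": joint speeds; "effort": joint torques, N m; "position": TCP position; "ee_rot": TCP orientation; "contact_force": force on the tool from outside, world axes, zero at the start; "moment": the same for the moment, N m; "width": finger opening in m.
Only numpy, scipy, OpenCV 4.12 (cv2) and the standard library are available. Lean on these libraries where they do the work, as an engineer would, in place of code of your own. Each camera call takes 0.05 s, during which the arm holds its last target.

TASK

Two mouthguard cases stand open on the bench, and one of them already has a mouthguard in it. Take the mouthguard from the dish, lay it (do not drop it) flat in the tray of the case that is empty, then shut that case's lid fully without slamming it. Leave the other case open with its mouthguard as it is, and leave the bottle, ball and grip strengthener where they are.

Things in the scene. Friction and masses are not known exactly. Their poses are not given: they have to be found in the camera images.
- case_one: one of two alike blue hard-plastic mouthguard cases that are fixed to the bench (they do not slide). Base tray 92 (x) x 96 (y) x 14 mm high with 4 mm walls and a 4 mm floor (inside 84 x 88 mm, 10 mm deep). Origin: centre of its underside, on the bench; z up; +x points to the edge with the hinge, -x to the opening edge. Look where the mouthguards are to see whether it is the empty one
- case_two: one of two alike blue hard-plastic mouthguard cases that are fixed to the bench (they do not slide). Base tray 92 (x) x 96 (y) x 14 mm high with 4 mm walls and a 4 mm floor (inside 84 x 88 mm, 10 mm deep). Origin: centre of its underside, on the bench; z up; +x points to the edge with the hinge, -x to the opening edge. Look where the mouthguards are to see whether it is the empty one
- case_one_lid (a joint): hinge angle (rad) of the flip-top lid of case_one: 0 = fully shut, grows as it opens (turning about the case's +y), stop at 2.0; at 1.57 the lid stands upright on the tray's +x edge. Stiff friction hinge (0.06 N m, under 1 N at the free edge, no spring, no catch): it stays where it is left
- case_two_lid (a joint): hinge angle (rad) of the flip-top lid of case_two: 0 = fully shut, grows as it opens (turning about the case's +y), stop at 2.0; at 1.57 the lid stands upright on the tray's +x edge. Stiff friction hinge (0.06 N m, under 1 N at the free edge, no spring, no catch): it stays where it is left
- case_one_hinge (a point): middle of the hinge line of case_one: 46 mm along the case's +x from its centre, 14 mm above the bench; the hinge line runs along the case's y
- case_two_hinge (a point): middle of the hinge line of case_two: 46 mm along the case's +x from its centre, 14 mm above the bench; the hinge line runs along the case's y
- case_one_lid_edge (a point): lid of case_one: hollow cover 92 x 96 mm, 24 mm deep (walls 4, top 3 mm; shut case 38 mm high), thumb tab at its free edge 10 mm out and 30 mm wide. This point: middle of its outer top corner at the free edge, 92 mm from the hinge line along the lid and 24 mm out on its outer side (up when shut, facing away from the tray when open)
- case_two_lid_edge (a point): lid of case_two: hollow cover 92 x 96 mm, 24 mm deep (walls 4, top 3 mm; shut case 38 mm high), thumb tab at its free edge 10 mm out and 30 mm wide. This point: middle of its outer top corner at the free edge, 92 mm from the hinge line along the lid and 24 mm out on its outer side (up when shut, facing away from the tray when open)
- guard_in_dish: one of two alike hard white mouthguards: horseshoe 60 (x) x 62 (y) x 26 mm high, arch to its -x, legs to +x; outer wall 6 mm thick, 26 mm high; inside it a 9 mm wide bite floor 12 mm high; hollow middle 34 mm wide. Legs' outer sides flat, parallel, 62 mm apart, from x = 0 to 30 mm. Origin: centre of the outline, at the underside; z up. 30 to 65 g. Lies in the dish at the start
- guard_in_case: one of two alike hard white mouthguards: horseshoe 60 (x) x 62 (y) x 26 mm high, arch to its -x, legs to +x; outer wall 6 mm thick, 26 mm high; inside it a 9 mm wide bite floor 12 mm high; hollow middle 34 mm wide. Legs' outer sides flat, parallel, 62 mm apart, from x = 0 to 30 mm. Origin: centre of the outline, at the underside; z up. 30 to 65 g. Lies in one of the cases
- dish: small round glazed terracotta dish, 136 mm across the rim, 112 mm at the foot, 14 mm high, inner floor 6 mm above the bench, loose, 0.3 kg. Origin: centre of its underside
- bottle: stainless steel bottle, 70 mm across, 210 mm tall, standing, loose; bystander. Origin: centre of its underside
- ball: grey knobbly massage ball, 68 mm across, flattened underneath so that it does not roll by itself; bystander. Origin: its underside
- strengthener: aluminium hand grip strengthener lying flat, a V of two 24 mm thick handles, about 176 x 92 x 24 mm, legs to its -x, spring coil at +x; bystander. Origin: middle of its underside
Mind the look-alikes: they are no part of the job. Leave any turquoise look-alike of the case_two alone. What is shaped like the case_one but brown is not meant.

How it is judged:
By the outcome, as a careful person would: the job done as asked, in the order asked, and still so for the second after the job is handed in, with the robot touching nothing.
It also fails if it takes over 58 s, if anything falls off the work surface, if the arm or the gripper's body presses on something with over 40 N, if the wrist force passes 120 N, or if a joint passes its speed limit or range.

## Working session

There is one attempt and no reset: what is moved stays moved. The work goes in short steps, Python scripts to look and compute and a tool call to move; the robot and the scene stay as the last step left them, time stands still between calls to the robot, and variables do not carry over. Pictures are saved under pics/ and viewed, and the job is handed in when it is done.

Besides the shell and the picture viewer there is one more tool, called after ">>>" as name(argument=value, ...), one argument or row to a line, values as JSON. carry_out: Moves the arm, as the interface text tells. Its arguments: {"type":"object","properties":{"deltas":{"type":"array"},"newtons":{"type":"number"}},"required":["deltas"]}

```bash
mkdir -p pics
cat > h.py <<'E'
import numpy as np, cv2
from scipy.spatial.transform import Rotation as R
from rig import readout, eyes, job, manip
def pts(im):
    K=np.array(im["mtx"]);D=np.array(im["distortion"]);z=im["z_map"]
    h,w=z.shape
    u,v=np.meshgrid(np.arange(w),np.arange(h))
    n=cv2.undistortPoints(np.stack([u,v],-1).reshape(-1,1,2).astype(np.float64),K,D).reshape(h,w,2)
    P=np.dstack([n[...,0]*z,n[...,1]*z,z])
    q=np.array(im["orientation"])
    r=R.from_matrix(q) if q.shape==(3,3) else R.from_quat(q[[1,2,3,0]])
    W=P@r.as_matrix().T+np.array(im["origin"]); W[z==0]=np.nan
    return W
def save(n,a): cv2.imwrite("pics/"+n+".png",cv2.cvtColor(a,cv2.COLOR_RGB2BGR))
E
python3 - <<'E'
from h import *
for n in("top","scene"):
    im=eyes.get_image(n); save(n+"0",im["color"]); print(n,im["origin"],im["orientation"])
    np.save(n+"0.npy",pts(im))
s=readout.get_state(); print(s, manip.tcp_to_grasp)
E
```

```text
top [ 0.42056218 -0.01337253  1.24132507] [ 0.05433475 -0.6949549   0.71536882 -0.0482998 ]
scene [ 1.27844123 -0.08847691  1.10229333] [-0.21506089  0.69571473  0.65709982 -0.19480669]
{'clock': 0.1, 'qpos': array([ 1.19799856e+00,  2.76562924e-01,  1.50601200e+00,  8.88513614e-06,
        1.36066921e+00, -1.20992170e-01]), 'qd': array([ 0.00080325, -0.00199202, -0.00265256,  0.00035412, -0.00120208,
        0.00185235]), 'effort': array([ 4.36931014e-04, -4.17696762e+01, -2.46406513e+01, -1.54040977e-04,
        6.00264233e-03, -6.41876142e-06]), 'position': array([0.14309249, 0.55643721, 0.23050624]), 'ee_rot': array([ 0.70136383,  0.0882269 ,  0.70165518, -0.08935776]), 'contact_force': array([-0.15636696,  1.19459556,  0.08699812]), 'moment': array([-0.00261222,  0.00453085,  0.01132084]), 'width': 0.08536980663353962} 0.0187
```

View pics/top0.png

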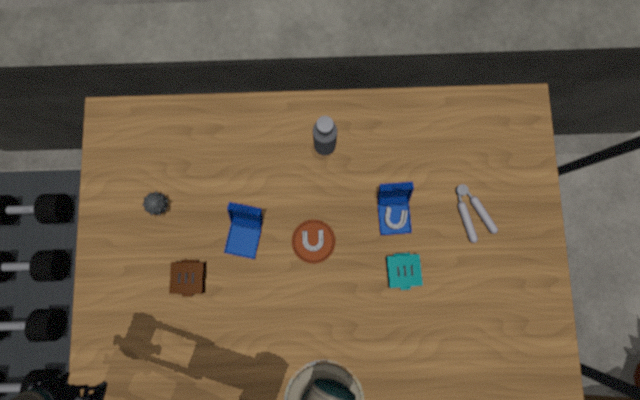

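View pics/scene0.png

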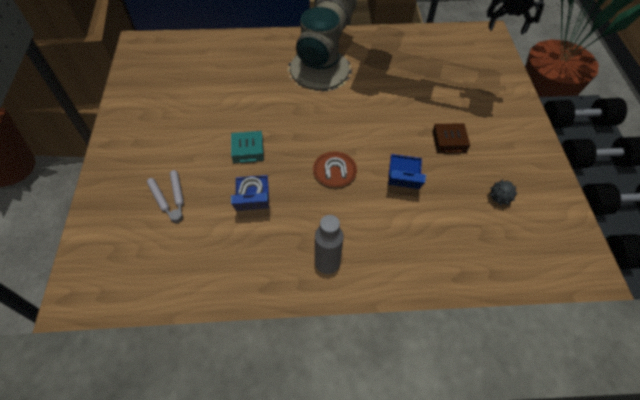

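Run:
```python
from h import *
t=cv2.imread("pics/top0.png")
cv2.imwrite("pics/crop0.png",cv2.resize(t[180:300,160:360],None,fx=4,fy=4,interpolation=cv2.INTER_CUBIC))
W=np.load("top0.npy"); im=cv2.cvtColor(t,cv2.COLOR_BGR2RGB).astype(int)
r,g,b=im[...,0],im[...,1],im[...,2]
sub=np.zeros(r.shape,bool); sub[190:270,215:275]=1
blue=sub&(b>r*1.6)&(b>60)
P=W[blue]; print(len(P),np.nanmin(P,0),np.nanmax(P,0))
print("bench z",np.nanmedian(W[300:330,400:450,2]), np.nanmedian(W[150:170,200:230,2]))
lo=P[P[:,2]<0.02]; print("tray",len(lo),cv2.minAreaRect((lo[:,:2]*1000).astype(np.float32)))
for z0 in np.arange(0,0.14,0.01):
    q=P[(P[:,2]>=z0)&(P[:,2]<z0+.01)]
    if len(q): print(round(z0,2),len(q),q.mean(0).round(4))
sub[:]=0; sub[215:268,288:340]=1
wh=sub&(r>130)&(b>120)
G=W[wh]; print("guard",len(G),np.nanmin(G,0),np.nanmax(G,0)); hi=G[G[:,2]>0.02]; print(cv2.minAreaRect((hi[:,:2]*1000).astype(np.float32)), hi.mean(0),np.median(hi[:,2]))
di=sub&(r>b*1.6)&~wh&(W[...,2]>0.003)&(g<r*.6); d=W[di]
print("dish",cv2.minEnclosingCircle((d[:,:2]*1000).astype(np.float32)))
```

```text
1537 [ 0.42036006  0.16373602 -0.00469385] [0.57707487 0.28548361 0.11063727]
bench z -0.0005107507376490572 -0.00043938712470992236
tray 1131 ((484.1824645996094, 229.51431274414062), (93.71106719970703, 117.26187896728516), 77.06060028076172)
0.0 772 [0.4721 0.2342 0.0042]
0.01 300 [0.512  0.2247 0.0141]
0.02 44 [0.5383 0.2215 0.0248]
0.03 46 [0.5426 0.2155 0.0346]
0.04 39 [0.5466 0.2195 0.0442]
0.05 7 [0.5346 0.2043 0.0533]
0.06 4 [0.5249 0.1725 0.0647]
0.07 5 [0.5443 0.2234 0.0729]
0.08 38 [0.5631 0.2098 0.0879]
0.09 188 [0.5561 0.2091 0.0947]
0.1 29 [0.5551 0.2183 0.104 ]
0.11 1 [0.5525 0.2082 0.1106]
guard 191 [ 0.43584771 -0.01024226  0.00329003] [0.49639666 0.04764329 0.03799042]
((465.6546630859375, 18.95669174194336), (57.0802001953125, 59.30021667480469), 88.71282196044922) [0.46156909 0.0167631  0.03008257] 0.03064495117303978
dish ((463.6100769042969, 17.884601593017578), 64.31767272949219)
```

View pics/crop0.png

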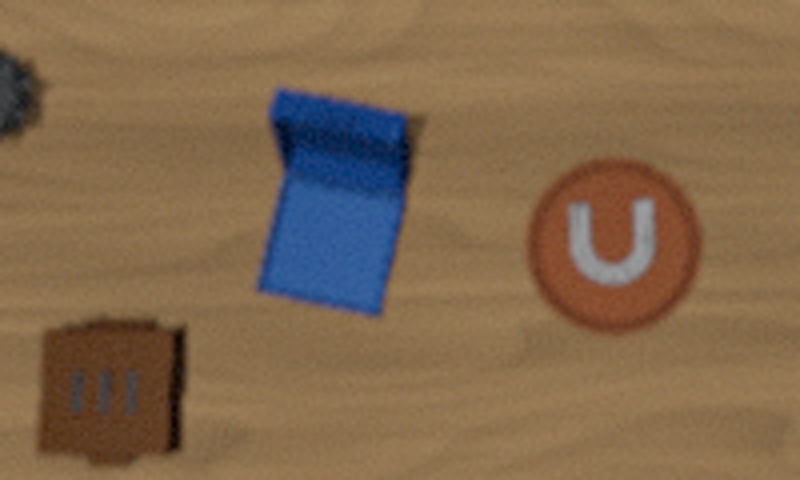

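```bash
cat > fit.py <<'E'
from h import *
from scipy.optimize import minimize, least_squares
def box(p,c,h):
    q=np.abs(p-c)-h
    return np.linalg.norm(np.maximum(q,0),axis=1)+np.minimum(q.max(1),0)
def case_sdf(P,x,y,yaw,th):
    c,s=np.cos(yaw),np.sin(yaw)
    d=P-[x,y,0]; p=np.c_[c*d[:,0]+s*d[:,1],-s*d[:,0]+c*d[:,1],d[:,2]]
    ds=[box(p,[0,0,.002],[.046,.048,.002])]
    for a,b in(([.044,0,.007],[.002,.048,.007]),([-.044,0,.007],[.002,.048,.007]),([0,.046,.007],[.046,.002,.007]),([0,-.046,.007],[.046,.002,.007])): ds.append(box(p,np.array(a),np.array(b)))
    # lid: shut frame: u along -x from hinge, w up. rotate about +y by th
    q=p-[.046,0,.014]; ct,st=np.cos(th),np.sin(th)
    # dir u=(-ct,0,st), w=(st,0,ct)
    l=np.c_[-ct*q[:,0]+st*q[:,2],q[:,1],st*q[:,0]+ct*q[:,2]]
    for a,b in(([.046,0,.0225],[.046,.048,.0015]),([.002,0,.012],[.002,.048,.012]),([.09,0,.012],[.002,.048,.012]),([.046,.046,.012],[.046,.002,.012]),([.046,-.046,.012],[.046,.002,.012])): ds.append(box(l,np.array(a),np.array(b)))
    return np.min(ds,0)
def fit_case(P,g):
    best=None
    for th in(1.2,1.5,1.8,2.0):
        r=least_squares(lambda v:case_sdf(P+[0,0,v[4]],*v[:4]),[*g,th,0],loss='soft_l1',f_scale=.002,x_scale=[.01,.01,.1,.1,.003])
        if best is None or r.cost<best.cost: best=r
    return best
def usdf_in(xy,x,y,yaw,m=0):
    c,s=np.cos(yaw),np.sin(yaw); d=xy-[x,y]
    px=c*d[:,0]+s*d[:,1]; py=-s*d[:,0]+c*d[:,1]
    out=np.where(px>0,np.abs(py)-.031,(np.hypot(px/30*31,py)-.031)); out=np.maximum(out,px-.03)
    inn=np.where(px>0,np.abs(py)-.0165,np.hypot(px/.030*.031,py)-.0165)
    return np.maximum(out,-inn)
def fit_guard(xy,m,g):
    def f(v): 
        p=1/(1+np.exp(np.clip(usdf_in(xy,*v)/.0015,-30,30))); return ((p-m)**2).sum()
    best=None
    for dy in np.radians([-30,-15,0,15,30]):
        r=minimize(f,[g[0],g[1],g[2]+dy],method='Nelder-Mead',options=dict(initial_simplex=np.array([[g[0],g[1],g[2]+dy],[g[0]+.005,g[1],g[2]+dy],[g[0],g[1]+.005,g[2]+dy],[g[0],g[1],g[2]+dy+.15]]),xatol=1e-5,fatol=1e-4))
        if best is None or r.fun<best.fun: best=r
    return best
E
python3 - <<'E'
from fit import *
boxes={"top":(190,270,215,275),"scene":(145,200,380,435)}
allP=[]
for n in boxes:
    im=cv2.cvtColor(cv2.imread(f"pics/{n}0.png"),cv2.COLOR_BGR2RGB).astype(int);W=np.load(n+"0.npy")
    r,g,b=im[...,0],im[...,1],im[...,2]; a=boxes[n]
    m=np.zeros(r.shape,bool);m[a[0]:a[1],a[2]:a[3]]=1
    bl=m&(b>r*1.6)&(b>50); bl=cv2.erode(bl.astype(np.uint8),np.ones((2,2)))>0
    P=W[bl];P=P[~np.isnan(P[:,0])]
    f=fit_case(P,(.484,.2295,-.2)); print(n,len(P),f.x.round(4),f.cost,np.median(np.abs(f.fun)))
    allP.append(P)
P=np.vstack(allP); f=fit_case(P,(.484,.2295,-.2)); print("both",f.x.round(4),np.median(np.abs(f.fun)))
for n,a,w in(("top",(222,262,296,332),1),("scene",(145,190,312,358),1)):
    im=cv2.cvtColor(cv2.imread(f"pics/{n}0.png"),cv2.COLOR_BGR2RGB).astype(int);W=np.load(n+"0.npy")[a[0]:a[1],a[2]:a[3]]
    s=im[a[0]:a[1],a[2]:a[3]]; m=(s[...,2]/s[...,0]>.62)&(s[...,2]>75)
    xy=W[...,:2].reshape(-1,2); ok=~np.isnan(xy[:,0])
    f=fit_guard(xy[ok],m.ravel()[ok].astype(float),(.465,.017,0)); print("guard",n,m.sum(),f.x.round(4),f.fun)
E
```

```text
top 1441 [ 4.6910e-01  2.3270e-01 -2.1890e-01  1.9333e+00 -1.5000e-03] 0.0012680242231809375 0.0009804770444014192
scene 712 [ 0.4728  0.2338 -0.2322  1.9384 -0.0037] 0.0007290625032556917 0.0010193245830757425
both [ 0.4707  0.2338 -0.2384  1.9541 -0.0024] 0.0010460233617477855
guard top 288 [0.4646 0.0188 0.0074] 48.04355896704387
guard scene 276 [0.4644 0.0196 0.0118] 51.29262450144283
```

```bash
cat > plan.py <<'E'
from h import *
def Rt(yaw,tilt=0):
    # tool x = down, tool y = case y axis or its negative chosen nearest current
    c,s=np.cos(yaw),np.sin(yaw)
    x=np.array([0,0,-1.]); y=np.array([-s,c,0]); 
    return np.c_[x,y,np.cross(x,y)]
def cur():
    s=readout.get_state(); q=np.array(s["ee_rot"]); return np.array(s["position"]),R.from_quat(q[[1,2,3,0]]).as_matrix(),s
def rows(p0,R0,wps,grip):
    """wps: list of (p,yaw,nrows)"""
    out=[]; p,Rm=p0.copy(),R0.copy()
    sgn=1 if Rt(wps[0][1])[:,1]@Rm[:,1]>0 else -1
    for tp,yaw,n in wps:
        T=Rt(yaw) if sgn>0 else Rt(yaw+np.pi)
        a=p.copy(); A=Rm.copy(); rv=R.from_matrix(A.T@T).as_rotvec()
        need=max(np.linalg.norm(tp-a)/.06,np.abs(np.degrees(rv)).max()/4); n=max(n,int(np.ceil(need-1e-6)))
        for i in range(1,n+1):
            tgt=a+(tp-a)*i/n; TR=A@R.from_rotvec(rv*i/n).as_matrix()
            d=np.round(Rm.T@(tgt-p)/.06,2); w=np.round(np.degrees(R.from_matrix(Rm.T@TR).as_rotvec())/4,2)
            d=np.clip(d,-1,1);w=np.clip(w,-1,1)
            out.append([*d,*w,grip]); p=p+Rm@(d*.06); Rm=Rm@R.from_rotvec(np.radians(w*4)).as_matrix()
    out=np.array(out)+0.0
    for k in range(0,len(out),10): print("CALL",k//10, ", ".join(",".join(f"{v:g}" for v in r) for r in out[k:k+10]))
    print("end",p.round(4),Rm[:,1].round(3))
E
python3 - <<'E'
from plan import *
p,Rm,s=cur(); print(Rm.round(3))
rows(p,Rm,[(np.array([.476,.019,.13]),.01,13)],1)
E
```

```text
[[-0.001  0.249  0.968]
 [-0.002  0.968 -0.249]
 [-1.    -0.002 -0.   ]]
CALL 0 0.13,-0.56,0.59,-0.29,0,0,1, 0.13,-0.57,0.57,-0.29,0,0,1, 0.13,-0.59,0.56,-0.29,0,0.01,1, 0.13,-0.59,0.55,-0.28,0,0,1, 0.13,-0.61,0.54,-0.29,0,0,1, 0.13,-0.62,0.52,-0.29,0,0,1, 0.13,-0.62,0.52,-0.29,0,0,1, 0.13,-0.64,0.5,-0.29,0,0,1, 0.12,-0.65,0.49,-0.29,0,0.01,1, 0.13,-0.65,0.47,-0.28,0,0,1
CALL 1 0.13,-0.67,0.46,-0.29,-0.01,0,1, 0.13,-0.68,0.45,-0.29,0,0,1, 0.13,-0.68,0.43,-0.29,0,0,1
end [0.4759 0.0191 0.13  ] [-0.01  1.   -0.  ]
```

>>> carry_out(
  deltas=[0.13,-0.56,0.59,-0.29,0,0,1,0.13,-0.57,0.57,-0.29,0,0,1,0.13,-0.59,0.56,-0.29,0,0.01,1,0.13,-0.59,0.55,-0.28,0,0,1,0.13,-0.61,0.54,-0.29,0,0,1,0.13,-0.62,0.52,-0.29,0,0,1,0.13,-0.62,0.52,-0.29,0,0,1,0.13,-0.64,0.5,-0.29,0,0,1,0.12,-0.65,0.49,-0.29,0,0.01,1,0.13,-0.65,0.47,-0.28,0,0,1],
  newtons=30,
)

```text
clock: 1.35
position: [0.3999, 0.1424, 0.1534]
ee_rot: [0.707, 0.018, 0.707, -0.017]
contact_force: [0.2, 0.1, -0.2]
width: 0.0852
```

>>> carry_out(
  deltas=[0.13,-0.67,0.46,-0.29,-0.01,0,1,0.13,-0.68,0.45,-0.29,0,0,1,0.13,-0.68,0.43,-0.29,0,0,1,0,0,0,0,0,0,1,0,0,0,0,0,0,1],
)

```text
clock: 1.98
position: [0.4752, 0.02, 0.1298]
ee_rot: [0.707, -0.002, 0.707, 0.004]
contact_force: [-0.9, 0.1, -0.9]
width: 0.0856
```

Run:
```python
from plan import *
p,Rm,s=cur(); print(s["clock"],p,Rm.round(3),s["contact_force"],s["width"])
im=eyes.get_image("scene"); W=pts(im); np.save("s1.npy",W)
a=im["color"]
save("s1",cv2.resize(a[60:210,240:440],None,fx=4,fy=4,interpolation=cv2.INTER_CUBIC))
# finger points
sub=W[60:210,240:440].reshape(-1,3)
m=(sub[:,2]>.06)&(sub[:,2]<.25)&(abs(sub[:,1]-.019)<.07)&(abs(sub[:,0]-.476)<.06)
q=sub[m]
for z in np.arange(.1,.25,.005):
    k=q[(q[:,2]>=z)&(q[:,2]<z+.005)]
    if len(k): print(round(z,3),len(k),k.min(0).round(3),k.max(0).round(3))
```

```text
1.975 [0.47520586 0.02001732 0.12975398] [[-0.001 -0.009  1.   ]
 [ 0.002  1.     0.009]
 [-1.     0.002 -0.001]] [-0.94642878  0.09162653 -0.89485789] 0.08562503997847135
0.14 1 [0.468 0.062 0.144] [0.468 0.062 0.144]
0.145 5 [ 0.467 -0.026  0.147] [0.487 0.064 0.15 ]
0.15 12 [ 0.463 -0.034  0.15 ] [0.487 0.075 0.155]
0.155 14 [ 0.479 -0.036  0.155] [0.488 0.074 0.16 ]
0.16 14 [ 0.475 -0.037  0.16 ] [0.488 0.074 0.165]
0.165 17 [ 0.476 -0.034  0.165] [0.488 0.076 0.17 ]
0.17 11 [ 0.473 -0.037  0.17 ] [0.486 0.076 0.175]
0.175 12 [ 0.481 -0.037  0.175] [0.489 0.075 0.18 ]
0.18 8 [ 0.482 -0.037  0.18 ] [0.488 0.077 0.184]
0.185 18 [ 0.465 -0.05   0.186] [0.489 0.083 0.19 ]
0.19 38 [ 0.465 -0.05   0.19 ] [0.491 0.087 0.195]
0.195 62 [ 0.462 -0.05   0.195] [0.491 0.089 0.2  ]
0.2 41 [ 0.464 -0.05   0.2  ] [0.491 0.088 0.205]
0.205 62 [ 0.459 -0.05   0.205] [0.494 0.088 0.21 ]
0.21 65 [ 0.462 -0.05   0.21 ] [0.496 0.088 0.215]
0.215 45 [ 0.483 -0.05   0.215] [0.496 0.088 0.22 ]
0.22 36 [ 0.473 -0.05   0.22 ] [0.495 0.087 0.225]
0.225 50 [ 0.471 -0.05   0.225] [0.497 0.089 0.23 ]
0.23 67 [ 0.47 -0.05  0.23] [0.496 0.088 0.235]
0.235 74 [ 0.465 -0.049  0.235] [0.499 0.088 0.24 ]
0.24 61 [ 0.462 -0.048  0.24 ] [0.498 0.088 0.245]
0.245 102 [ 0.463 -0.048  0.245] [0.49  0.087 0.25 ]
```

View pics/s1.png

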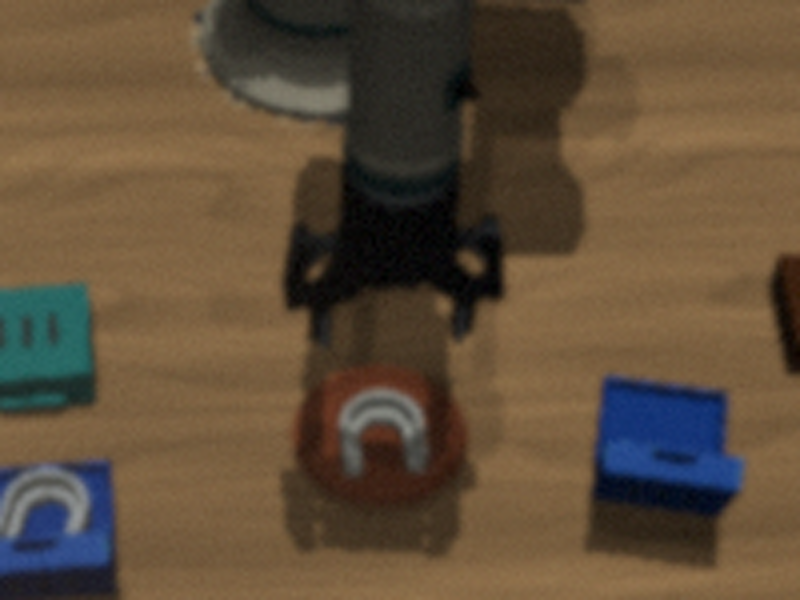

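Run:
```python
from plan import *
p,Rm,s=cur()
rows(p,Rm,[(np.array([.476,.019,.03]),.01,5),(np.array([.476,.019,.012]),.01,3)],1)
```

```text
CALL 0 0.33,-0.01,0,0,0,-0.01,1, 0.34,0,0.01,0,0,0,1, 0.33,-0.01,0,0,0,-0.01,1, 0.33,0,0,0,-0.01,0,1, 0.34,-0.01,0.01,0,0,-0.01,1, 0.1,0,0,0,0,0,1, 0.1,0,0,0,0,0,1, 0.1,0,0,0,0,0,1
end [0.4763 0.0188 0.0118] [-0.01  1.    0.  ]
```

>>> carry_out(
  deltas=[0.33,-0.01,0,0,0,0,1,0.34,0,0.01,0,0,0,1,0.33,-0.01,0,0,0,0,1,0.33,0,0,0,0,0,1,0.34,0,0,0,0,0,1,0.1,0,0,0,0,0,1,0.1,0,0,0,0,0,1,0.1,0,0,0,0,0,1,0,0,0,0,0,0,1],
)

```text
clock: 3.15
position: [0.4767, 0.0188, 0.012]
ee_rot: [0.707, -0.003, 0.707, 0.004]
contact_force: [0.0, 0.4, -0.6]
width: 0.0852
```

>>> carry_out(
  deltas=[0,0,0,0,0,0,0.6,0,0,0,0,0,0,0.5,0,0,0,0,0,0,0.3,0,0,0,0,0,0,0.2,0,0,0,0,0,0,0.2,0,0,0,0,0,0,0.2],
  newtons=30,
)

```text
clock: 3.9
position: [0.4772, 0.0186, 0.0125]
ee_rot: [0.708, -0.003, 0.706, 0.004]
contact_force: [-0.9, 0.1, 5.6]
width: 0.0609
```

Run:
```python
from plan import *
p,Rm,s=cur(); print(s["clock"],p,s["contact_force"],s["moment"],s["width"])
im=eyes.get_image("scene"); a=im["color"]
save("s2",cv2.resize(a[110:210,270:400],None,fx=6,fy=6,interpolation=cv2.INTER_CUBIC))
```

```text
3.9 [0.47716624 0.01859755 0.01245268] [-0.89955455  0.12685186  5.64839771] [ 0.08084149  0.14362344 -0.09663582] 0.060895267389596774
```

View pics/s2.png

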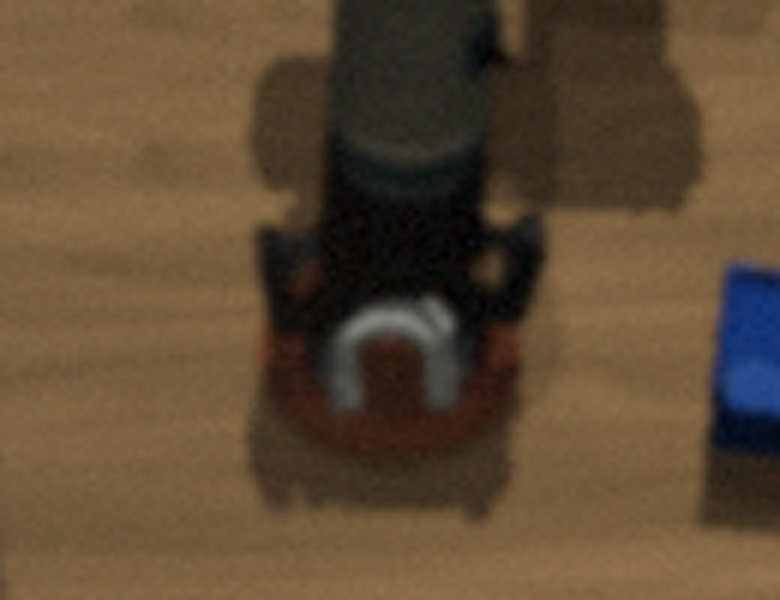

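>>> carry_out(
  deltas=[-0.1,0,0,0,0,0,0.2,-0.2,0,0,0,0,0,0.2,-0.4,0,0,0,0,0,0.2,-0.5,0,0,0,0,0,0.2,-0.5,0,0,0,0,0,0.2,-0.4,0,0,0,0,0,0.2,-0.3,0,0,0,0,0,0.2,0,0,0,0,0,0,0.2],
)

```text
clock: 4.95
position: [0.4777, 0.0184, 0.1577]
ee_rot: [0.709, -0.003, 0.705, 0.004]
contact_force: [-0.3, -0.4, -0.9]
width: 0.0612
```

Run:
```python
from plan import *
p,Rm,s=cur(); print(s["clock"],p,Rm.round(3),s["contact_force"],s["moment"],s["width"])
im=eyes.get_image("scene"); a=im["color"]; W=pts(im)
save("s3",cv2.resize(a[80:210,270:400],None,fx=4,fy=4,interpolation=cv2.INTER_CUBIC))
sub=W[100:200,290:390]; c=a[100:200,290:390].astype(int)
m=(sub[...,2]>.1)&(c[...,2]>100)&(c[...,2]>.75*c[...,0])&(sub[...,2]<.17)
q=sub[m]; print(len(q),np.percentile(q,[2,50,98],axis=0).round(3))
```

```text
4.95 [0.47774341 0.01839214 0.15773591] [[ 0.005 -0.01   1.   ]
 [ 0.001  1.     0.01 ]
 [-1.     0.001  0.005]] [-0.27399113 -0.42714199 -0.85095875] [-0.03537898  0.04936738 -0.03610083] 0.06122812267818225
37 [[0.442 0.001 0.161]
 [0.449 0.021 0.164]
 [0.458 0.04  0.167]]
```

View pics/s3.png

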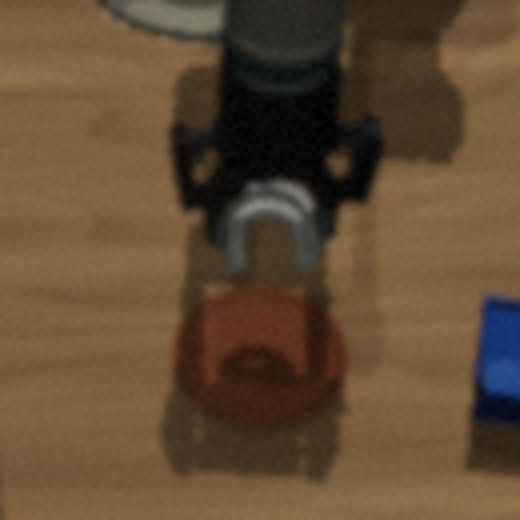

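Run:
```python
from plan import *
im=eyes.get_image("scene"); W=pts(im); a=im["color"]
sub=W[100:200,290:390].reshape(-1,3); c=a[100:200,290:390].reshape(-1,3).astype(int)
m=(sub[:,2]>.12)&(sub[:,2]<.2)&(abs(sub[:,1]-.0184)<.029)
q=sub[m];c=c[m]
for x in np.arange(.43,.52,.005):
    k=(q[:,0]>=x)&(q[:,0]<x+.005)
    if k.sum(): print(round(x,3),k.sum(),np.percentile(q[k,2],[5,50,95]).round(4),c[k].mean(0).round())
```

```text
0.43 1 [0.1716 0.1716 0.1716] [61. 64. 59.]
0.435 14 [0.1646 0.1754 0.177 ] [72. 72. 69.]
0.44 43 [0.1622 0.1686 0.1778] [87. 89. 83.]
0.445 49 [0.1526 0.1633 0.1773] [95. 96. 90.]
0.45 30 [0.1561 0.1643 0.177 ] [89. 89. 84.]
0.455 19 [0.156  0.1642 0.1788] [89. 89. 83.]
0.46 16 [0.1604 0.1664 0.1799] [83. 83. 78.]
0.465 14 [0.1611 0.1647 0.1796] [71. 71. 67.]
0.47 11 [0.1642 0.1675 0.1793] [68. 69. 64.]
0.475 18 [0.1606 0.1639 0.1775] [69. 68. 62.]
0.48 7 [0.1576 0.1642 0.1752] [69. 68. 62.]
0.485 15 [0.1616 0.1772 0.1809] [70. 70. 65.]
0.49 34 [0.1546 0.1641 0.1786] [71. 70. 65.]
0.495 14 [0.1559 0.1615 0.172 ] [70. 68. 61.]
```

Run:
```python
from plan import *
p,Rm,s=cur()
rows(p,Rm,[(np.array([.4797,.2310,.13]),-.228,9)],.2)
```

```text
CALL 0 0.05,0.39,0.01,0.38,0,0,0.2, 0.05,0.4,0,0.38,0,0,0.2, 0.05,0.39,-0.01,0.38,0,-0.01,0.2, 0.04,0.39,-0.02,0.38,0,0,0.2, 0.05,0.4,-0.03,0.37,0,0,0.2, 0.05,0.39,-0.04,0.38,0,0,0.2, 0.05,0.39,-0.06,0.38,0,-0.01,0.2, 0.05,0.39,-0.06,0.38,0.01,0,0.2, 0.04,0.38,-0.07,0.38,0,0,0.2
end [0.4798 0.2309 0.1302] [0.226 0.974 0.   ]
```

>>> carry_out(
  deltas=[0.05,0.2,0.01,0.2,0,0,0.2,0.05,0.4,0,0.38,0,0,0.2,0.05,0.4,-0.01,0.38,0,0,0.2,0.04,0.4,-0.02,0.38,0,0,0.2,0.05,0.4,-0.03,0.38,0,0,0.2,0.05,0.4,-0.04,0.38,0,0,0.2,0.05,0.4,-0.06,0.38,0.01,0,0.2,0.05,0.38,-0.06,0.38,0.01,0,0.2,0.04,0.35,-0.07,0.38,0,0,0.2,0.0,0.19,0,0.18,0,0,0.2],
)

```text
clock: 6.3
position: [0.4792, 0.2312, 0.1292]
ee_rot: [0.701, 0.081, 0.704, -0.08]
contact_force: [0.2, -0.1, -0.5]
width: 0.0614
```

Run:
```python
from plan import *
p,Rm,s=cur(); print(s["clock"],p,Rm.round(3),s["contact_force"],s["width"])
rows(p,Rm,[(np.array([.4797,.2310,.022]),-.228,8)],.2)
im=eyes.get_image("scene"); a=im["color"]
save("s4",cv2.resize(a[80:210,330:470],None,fx=5,fy=5,interpolation=cv2.INTER_CUBIC))
```

```text
6.3 [0.47918449 0.23120642 0.12915609] [[-0.003  0.226  0.974]
 [ 0.001  0.974 -0.226]
 [-1.    -0.    -0.003]] [ 0.24871369 -0.0984952  -0.51911459] 0.061388982335958776
CALL 0 0.22,0,0,0,-0.01,0,0.2, 0.23,0,0,0,0,0,0.2, 0.22,0,0.01,0,-0.01,0,0.2, 0.22,0,0,0,0,0,0.2, 0.23,0,0,0,-0.01,0,0.2, 0.22,0,0,0,-0.01,0,0.2, 0.22,0,0,0,0,0,0.2, 0.23,0,0,0,-0.01,0,0.2
end [0.4796 0.2311 0.0218] [ 0.226  0.974 -0.   ]
```

View pics/s4.png

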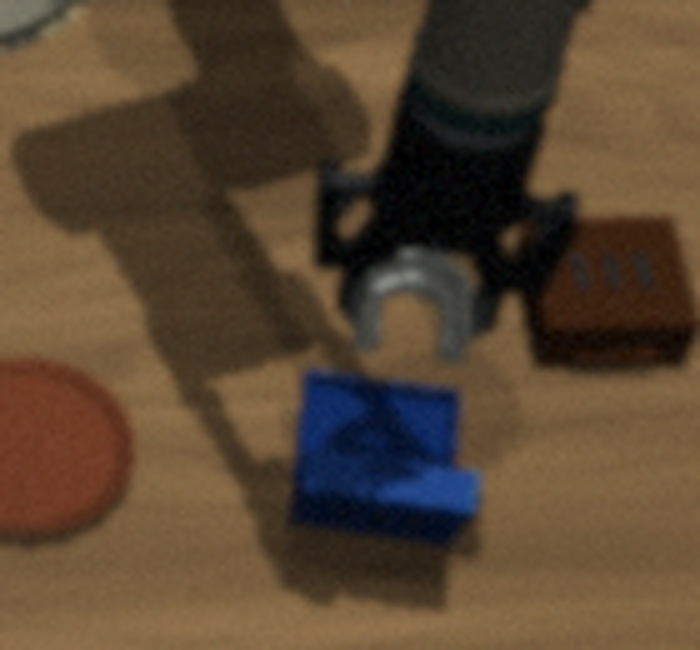

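>>> carry_out(
  deltas=[0.22,0,0,0,-0.01,0,0.2,0.23,0,0,0,0,0,0.2,0.22,0,0.01,0,-0.01,0,0.2,0.22,0,0,0,0,0,0.2,0.23,0,0,0,-0.01,0,0.2,0.22,0,0,0,-0.01,0,0.2,0.22,0,0,0,0,0,0.2,0.2,0,0,0,0,0,0.2,0,0,0,0,0,0,0.2],
)

```text
clock: 7.48
position: [0.4801, 0.2304, 0.0238]
ee_rot: [0.703, 0.081, 0.702, -0.081]
contact_force: [-0.8, 0.2, -1.2]
width: 0.0611
```

```bash
python3 - <<'E'
from plan import *
p,Rm,s=cur(); print(s["clock"],p,Rm.round(3),s["contact_force"],s["moment"],s["width"])
for n,b in(("scene",(80,210,340,450)),("top",(170,280,190,300))):
    a=eyes.get_image(n)["color"]
    save("s5"+n,cv2.resize(a[b[0]:b[1],b[2]:b[3]],None,fx=4,fy=4,interpolation=cv2.INTER_CUBIC))
E
python3 -c "
import cv2,numpy as np
a=cv2.imread('pics/s5scene.png');b=cv2.imread('pics/s5top.png');a=a[-440:];cv2.imwrite('pics/s5.png',np.hstack([a[:,:400],b[:440,:400]]))"
```

```text
7.475 [0.48010642 0.2304175  0.02380927] [[ 0.     0.227  0.974]
 [ 0.     0.974 -0.227]
 [-1.     0.     0.   ]] [-0.79095201  0.18675195 -1.19889819] [0.02746119 0.01879822 0.0372906 ] 0.061137656693150966
```

View pics/s5.png

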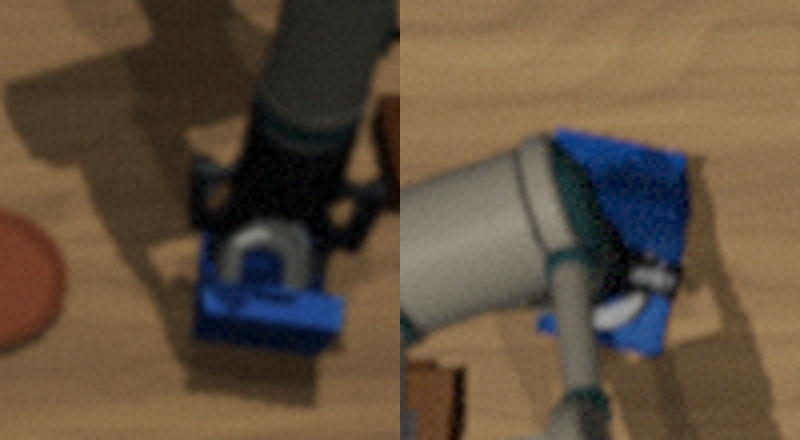

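>>> carry_out(
  deltas=[0.06,0,0,0,0,0,0.2,0.06,0,0,0,0,0,0.2,0.04,0,0,0,0,0,0.2,0.02,0,0,0,0,0,0.2,0,0,0,0,0,0,0.2],
)

```text
clock: 8.2
position: [0.4808, 0.2306, 0.014]
ee_rot: [0.703, 0.081, 0.702, -0.08]
contact_force: [0.4, -0.3, 0.1]
width: 0.0612
```

>>> carry_out(
  deltas=[0.02,0,0,0,0,0,0.2,0,0,0,0,0,0,0.2],
)

```text
clock: 8.45
position: [0.4809, 0.2306, 0.0129]
ee_rot: [0.703, 0.081, 0.702, -0.08]
contact_force: [-0.1, -0.4, 0.0]
width: 0.061
```

>>> carry_out(
  deltas=[0.02,0,0,0,0,0,0.2,0,0,0,0,0,0,0.2],
)

```text
clock: 8.7
position: [0.4808, 0.2306, 0.0116]
ee_rot: [0.703, 0.081, 0.702, -0.08]
contact_force: [0.1, -0.8, -0.1]
width: 0.0616
```

>>> carry_out(
  deltas=[0.015,0,0,0,0,0,0.2,0,0,0,0,0,0,0.2],
)

```text
clock: 8.95
position: [0.4809, 0.2306, 0.0107]
ee_rot: [0.703, 0.081, 0.702, -0.08]
contact_force: [-0.1, 0.7, 0.1]
width: 0.0613
```

>>> carry_out(
  deltas=[0.015,0,0,0,0,0,0.2,0,0,0,0,0,0,0.2],
)

```text
clock: 9.2
position: [0.481, 0.2307, 0.0105]
ee_rot: [0.703, 0.081, 0.702, -0.08]
contact_force: [-1.3, -0.5, 4.7]
width: 0.0611
```

>>> carry_out(
  deltas=[0.015,0,0,0,0,0,0.2,0,0,0,0,0,0,0.2],
)

```text
clock: 9.45
position: [0.481, 0.2307, 0.0105]
ee_rot: [0.703, 0.081, 0.702, -0.08]
contact_force: [-2.5, -1.6, 12.2]
width: 0.0614
```

>>> carry_out(
  deltas=[-0.015,0,0,0,0,0,0.2,0,0,0,0,0,0,0.42,0,0,0,0,0,0,0.5,0,0,0,0,0,0,0.6,0,0,0,0,0,0,0.8,0,0,0,0,0,0,1,0,0,0,0,0,0,1],
)

```text
clock: 10.32
position: [0.4809, 0.2306, 0.0098]
ee_rot: [0.703, 0.081, 0.702, -0.08]
contact_force: [0.7, -0.8, -0.9]
width: 0.0851
```

>>> carry_out(
  deltas=[-0.1,0,0,0,0,0,1,-0.2,0,0,0,0,0,1,-0.3,0,0,0,0,0,1,-0.5,0,0,0,0,0,1,-0.5,0,0,0,0,0,1,-0.5,0,0,0,0,0,1,-0.4,0,0,0,0,0,1,0,0,0,0,0,0,1],
)

```text
clock: 11.32
position: [0.482, 0.231, 0.1627]
ee_rot: [0.705, 0.082, 0.7, -0.079]
contact_force: [-0.0, 0.1, 0.0]
width: 0.0854
```

Run:
```python
from plan import *
p,Rm,s=cur(); print(s["clock"],p,Rm.round(3),s["contact_force"],s["moment"],s["width"])
im=eyes.get_image("scene"); a=im["color"]; W=pts(im)
save("s6",cv2.resize(a[80:210,330:460],None,fx=4.6,fy=4.6,interpolation=cv2.INTER_CUBIC))
# guard pts in case frame
sub=W[130:210,380:440].reshape(-1,3); c=a[130:210,380:440].reshape(-1,3).astype(int)
m=(c[:,0]>.75*c[:,2])&(c[:,2]>.8*c[:,0])&(c[:,0]>60)&(sub[:,2]<.045)&(sub[:,2]>.008)
d=sub[m]-[.47,.2333,0];y=-.228;cc,ss=np.cos(y),np.sin(y)
q=np.c_[cc*d[:,0]+ss*d[:,1],-ss*d[:,0]+cc*d[:,1],d[:,2]]
print(len(q),np.percentile(q,[3,50,97],axis=0).round(4))
```

```text
11.325 [0.48202948 0.23101687 0.16267896] [[ 0.008  0.227  0.974]
 [ 0.003  0.974 -0.227]
 [-1.     0.005  0.007]] [-0.01439853  0.07719844  0.02886205] [-0.02649808 -0.03634186 -0.03329622] 0.08538469987773817
217 [[-0.0444 -0.0465  0.0119]
 [-0.0149 -0.001   0.0212]
 [ 0.021   0.0287  0.0339]]
```

View pics/s6.png

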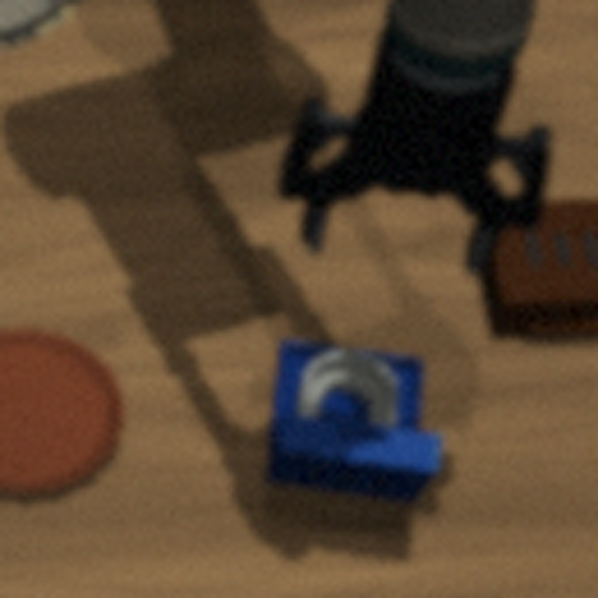

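```bash
cat >> plan.py <<'E'
def cw(x,z,y=0,c=(.470,.2333),yaw=-.228):
    return np.array([c[0]+np.cos(yaw)*x-np.sin(yaw)*y,c[1]+np.sin(yaw)*x+np.cos(yaw)*y,z])
E
python3 - <<'E'
from plan import *
p,Rm,s=cur()
rows(p,Rm,[(cw(.145,.16),-.228,7)],-1)
E
```

```text
CALL 0 0,0,0.32,0,0.01,-0.01,-1, 0.01,0,0.32,0,0.01,0,-1, 0,0,0.32,0,0.01,-0.01,-1, 0,0,0.31,-0.01,0,0,-1, 0.01,0,0.32,0,0.01,-0.01,-1, 0,0,0.32,0,0.01,-0.01,-1, 0,0,0.32,0,0.01,0,-1
end [0.6113 0.2003 0.1602] [0.226 0.974 0.   ]
```

>>> carry_out(
  deltas=[0,0,0.32,0,0.01,-0.01,-1,0,0,0.32,0,0.01,0,-1,0,0,0.32,0,0.01,-0.01,-1,0,0,0.32,0,0,0,-1,0,0,0.32,0,0.01,-0.01,-1,0,0,0.32,0,0.01,-0.01,-1,0,0,0.32,0,0.01,0,-1,0,0,0,0,0,0,-1,0,0,0,0,0,0,-1],
)

```text
clock: 12.5
position: [0.6109, 0.2, 0.1596]
ee_rot: [0.701, 0.08, 0.704, -0.081]
contact_force: [-0.2, -0.3, -0.3]
width: 0.0001
```

Run:
```python
from fit import *
from plan import *
p,Rm,s=cur(); print(s["clock"],p,Rm.round(3),s["contact_force"],s["width"])
im=eyes.get_image("top"); a=im["color"]; W=pts(im)
save("t7",cv2.resize(a[180:280,200:340],None,fx=5.6,fy=5.6,interpolation=cv2.INTER_CUBIC))
i=(222,262,218,272)
W=W[i[0]:i[1],i[2]:i[3]];c=a[i[0]:i[1],i[2]:i[3]].astype(int)
m=(c[...,0]>.72*c[...,2])&(W[...,2]<.06)&(W[...,2]>.01)&(c[...,2]>.75*c[...,0])&(c[...,0]>70)
q=W[m];print(m.sum())
d=q-[.47,.2333,0];y=-.228;cc,ss=np.cos(y),np.sin(y)
e=np.c_[cc*d[:,0]+ss*d[:,1],-ss*d[:,0]+cc*d[:,1],d[:,2]]
print(np.percentile(e,[3,50,97],axis=0).round(4))
for lo,hi in((-.035,-.02),(-.02,-.005),(-.005,.01),(.01,.03)):
    k=(e[:,0]>lo)&(e[:,0]<hi); 
    for nm,kk in(("L",k&(e[:,1]>0)),("R",k&(e[:,1]<0))):
        if kk.sum(): print(lo,nm,kk.sum(),np.percentile(e[kk,2],[50,90]).round(4))
rows(p,Rm,[(cw(.145,.078),-.228,6),(cw(.118,.078),-.228,6)],-1)
```

```text
12.5 [0.61089855 0.20001221 0.15959969] [[-0.004  0.227  0.974]
 [-0.001  0.974 -0.227]
 [-1.    -0.002 -0.004]] [-0.19805038 -0.31206175 -0.31155425] 0.00013559758594706566
18
[[-0.0247 -0.0482  0.0111]
 [ 0.0244 -0.0303  0.0178]
 [ 0.0506  0.0475  0.031 ]]
-0.035 R 1 [0.0112 0.0112]
-0.02 R 1 [0.0115 0.0115]
0.01 L 4 [0.0132 0.0147]
0.01 R 8 [0.0294 0.0309]
CALL 0 0.23,0,0,0,-0.01,0,-1, 0.22,0,0,0,-0.01,0.01,-1, 0.23,0.01,0,-0.01,-0.01,0,-1, 0.23,0,0,0,0,0.01,-1, 0.22,0,0.01,0,-0.01,0,-1, 0.23,0,0,0,-0.01,0,-1, 0,0,-0.08,0,0,0,-1, 0,0,-0.07,0,0,0,-1, 0,0,-0.08,0,0,0,-1, 0,0,-0.07,0,0,0,-1
CALL 1 0,0,-0.08,0,0,0,-1, 0,0,-0.07,0,0,0,-1
end [0.5851 0.2065 0.078 ] [ 0.226  0.974 -0.   ]
```

View pics/t7.png

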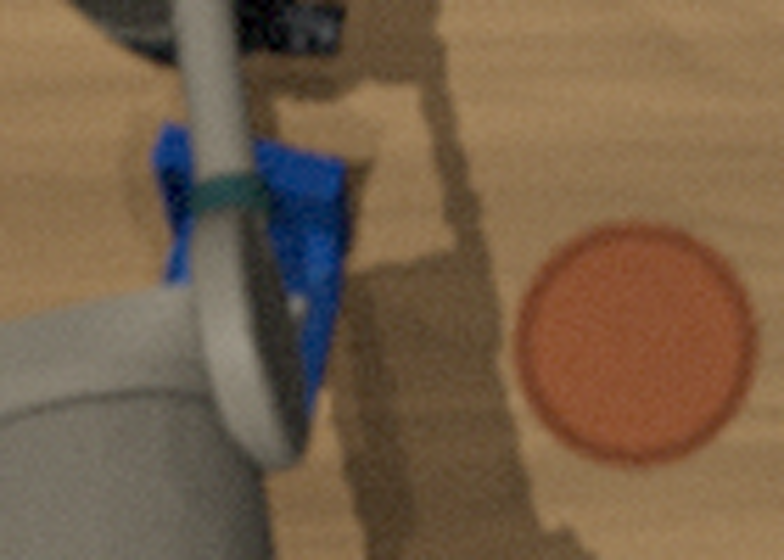

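>>> carry_out(
  deltas=[0.23,0,0,0,-0.01,0,-1,0.22,0,0,0,-0.01,0.01,-1,0.23,0.01,0,0,-0.01,0,-1,0.23,0,0,0,0,0.01,-1,0.22,0,0.01,0,-0.01,0,-1,0.23,0,0,0,-0.01,0,-1,0,0,0,0,0,0,-1],
)

```text
clock: 13.42
position: [0.6111, 0.2002, 0.0767]
ee_rot: [0.702, 0.08, 0.703, -0.081]
contact_force: [0.2, -0.0, -0.6]
width: 0.0
```

>>> carry_out(
  deltas=[0,0,-0.08,0,0,0,-1,0,0,-0.07,0,0,0,-1,0,0,-0.08,0,0,0,-1,0,0,-0.07,0,0,0,-1,0,0,-0.08,0,0,0,-1,0,0,-0.07,0,0,0,-1,0,0,0,0,0,0,-1],
)

```text
clock: 14.3
position: [0.5854, 0.2067, 0.0783]
ee_rot: [0.703, 0.081, 0.702, -0.081]
contact_force: [-0.7, -0.1, 0.4]
width: -0.0002
```

Run:
```python
from plan import *
p,Rm,s=cur(); print(s["clock"],p,Rm.round(3),s["contact_force"])
w=[]
for th in np.linspace(1.94,.1,40):
    w.append((cw(.046-.08*np.cos(th)+.024*np.sin(th)+.011,.014+.08*np.sin(th)+.024*np.cos(th)),-.228,1))
rows(p,Rm,w,-1)
im=eyes.get_image("scene"); a=im["color"]
save("s8",cv2.resize(a[80:210,330:460],None,fx=4.6,fy=4.6,interpolation=cv2.INTER_CUBIC))
```

```text
14.3 [0.58542544 0.20665823 0.07830087] [[ 0.001  0.226  0.974]
 [-0.     0.974 -0.226]
 [-1.     0.     0.001]] [-0.65927899 -0.13285069  0.37810366]
CALL 0 -0.03,0,-0.17,-0.01,0.02,0,-1, -0.04,0,-0.05,0,0,0,-1, -0.03,0,-0.06,0,0,0,-1, -0.04,0,-0.05,0,0,0,-1, -0.03,0,-0.06,0,0,0,-1, -0.03,0,-0.06,0,0,0,-1, -0.02,0,-0.06,0,0,0,-1, -0.03,0,-0.06,0,0,0,-1, -0.01,0,-0.07,0,0,0,-1, -0.02,0,-0.06,0,0,0,-1
CALL 1 -0.02,0,-0.06,0,0,0,-1, -0.01,0,-0.07,0,0,0,-1, 0,0,-0.06,0,0,0,-1, -0.01,0,-0.07,0,0,0,-1, 0,0,-0.06,0,0,0,-1, 0,0,-0.07,0,0,0,-1, 0.01,0,-0.07,0,0,0,-1, 0,0,-0.06,0,0,0,-1, 0.01,0,-0.07,0,0,0,-1, 0.02,0,-0.06,0,0,0,-1
CALL 2 0.02,0,-0.06,0,0,0,-1, 0.01,0,-0.07,0,0,0,-1, 0.03,0,-0.06,0,0,0,-1, 0.02,0,-0.06,0,0,0,-1, 0.03,0,-0.06,0,0,0,-1, 0.03,0,-0.05,0,0,0,-1, 0.04,0,-0.06,0,0,0,-1, 0.03,0,-0.06,0,0,0,-1, 0.04,0,-0.05,0,0,0,-1, 0.04,0,-0.05,0,0,0,-1
CALL 3 0.05,0,-0.05,0,0,0,-1, 0.04,0,-0.04,0,0,0,-1, 0.05,0,-0.05,0,0,0,-1, 0.05,0,-0.04,0,0,0,-1, 0.05,0,-0.04,0,0,0,-1, 0.06,0,-0.04,0,0,0,-1, 0.05,0,-0.03,0,0,0,-1, 0.06,0,-0.04,0,0,0,-1, 0.06,0,-0.02,0,0,0,-1, 0.06,0,-0.03,0,0,0,-1
end [0.4504 0.238  0.0459] [0.226 0.974 0.   ]
```

View pics/s8.png

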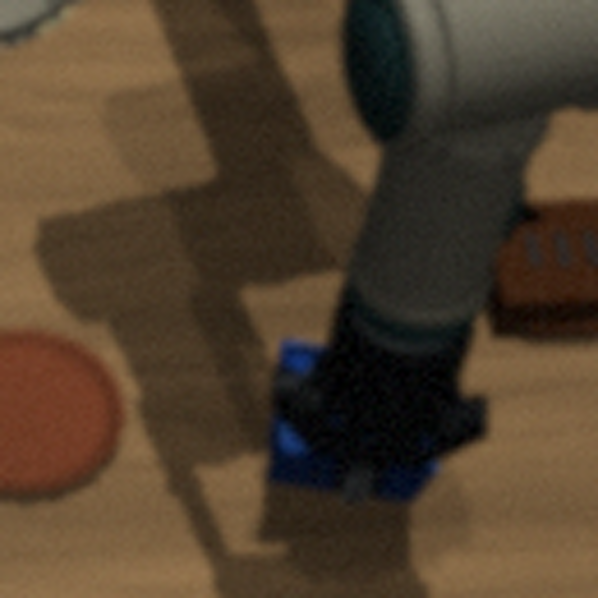

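>>> carry_out(
  deltas=[-0.01,0,-0.06,0,0,0,-1,-0.01,0,-0.06,0,0,0,-1,-0.01,0,-0.05,0,0,0,-1,-0.04,0,-0.05,0,0,0,-1,-0.03,0,-0.06,0,0,0,-1,-0.04,0,-0.05,0,0,0,-1,-0.03,0,-0.06,0,0,0,-1,-0.03,0,-0.06,0,0,0,-1,-0.02,0,-0.06,0,0,0,-1,-0.03,0,-0.06,0,0,0,-1],
)

```text
clock: 15.6
position: [0.552, 0.2143, 0.0932]
ee_rot: [0.703, 0.081, 0.702, -0.081]
contact_force: [0.9, 0.2, -0.5]
width: -0.0001
```

>>> carry_out(
  deltas=[-0.01,0,-0.07,0,0,0,-1,-0.02,0,-0.06,0,0,0,-1,-0.02,0,-0.06,0,0,0,-1,-0.01,0,-0.07,0,0,0,-1,0,0,-0.06,0,0,0,-1,-0.01,0,-0.07,0,0,0,-1,0,0,-0.06,0,0,0,-1,0,0,-0.07,0,0,0,-1,0.01,0,-0.07,0,0,0,-1,0,0,-0.06,0,0,0,-1],
)

```text
clock: 16.85
position: [0.5141, 0.2232, 0.0966]
ee_rot: [0.703, 0.081, 0.702, -0.081]
contact_force: [2.0, 0.8, -0.9]
width: 0.0
```

Run:
```python
from plan import *
p,Rm,s=cur(); print(s["clock"],p,Rm.round(3),s["contact_force"])
d=p-[.47,.2333,0];print(d[0]*.974-d[1]*.226)
im=eyes.get_image("scene"); a=im["color"]
save("s9",cv2.resize(a[80:210,330:460],None,fx=4.6,fy=4.6,interpolation=cv2.INTER_CUBIC))
```

```text
16.85 [0.51408203 0.22322242 0.09663155] [[ 0.001  0.227  0.974]
 [-0.     0.974 -0.227]
 [-1.     0.     0.001]] [ 2.00520169  0.84251987 -0.93925079]
0.045213434408078804
```

View pics/s9.png

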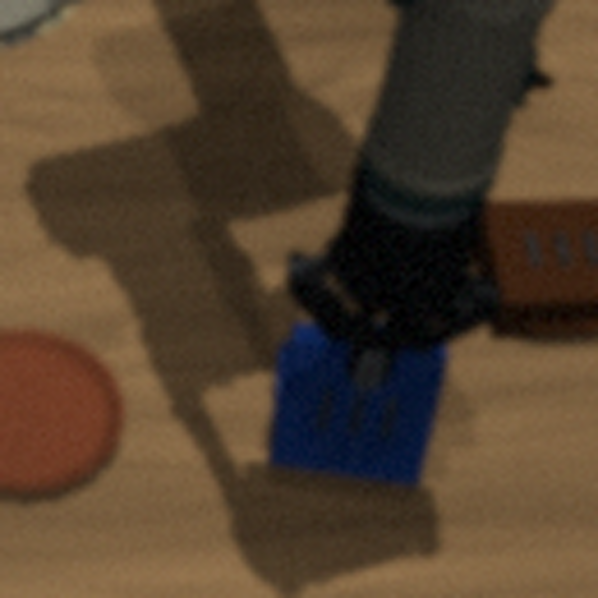

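>>> carry_out(
  deltas=[0.01,0,-0.07,0,0,0,-1,0.02,0,-0.06,0,0,0,-1,0.02,0,-0.06,0,0,0,-1,0.01,0,-0.07,0,0,0,-1,0.03,0,-0.06,0,0,0,-1,0.02,0,-0.06,0,0,0,-1,0.03,0,-0.06,0,0,0,-1,0.03,0,-0.05,0,0,0,-1,0.04,0,-0.06,0,0,0,-1,0.03,0,-0.06,0,0,0,-1],
)

```text
clock: 18.15
position: [0.4787, 0.2315, 0.0821]
ee_rot: [0.703, 0.081, 0.702, -0.081]
contact_force: [0.6, -0.2, -0.5]
width: 0.0001
```

Run:
```python
from plan import *
p,Rm,s=cur(); print(s["clock"],p,Rm.round(3),s["contact_force"])
d=p-[.47,.2333,0];x=d[0]*.974-d[1]*.226
w=[]
ths=np.linspace(0,1.94,200); k=np.argmin(abs(.046-.08*np.cos(ths)+.024*np.sin(ths)+.011-x)); print(x,ths[k], .014+.08*np.sin(ths[k])+.024*np.cos(ths[k]))
for th in list(np.linspace(ths[k],.12,19)[1:]):
    w.append((cw(.046-.08*np.cos(th)+.024*np.sin(th)+.011,.014+.08*np.sin(th)+.024*np.cos(th)),-.228,1))
rows(p,Rm,w,-1)
```

```text
18.15 [0.47870182 0.23148223 0.08210454] [[ 0.001  0.227  0.974]
 [-0.     0.974 -0.227]
 [-1.     0.     0.001]] [ 0.57190584 -0.18057162 -0.51215743]
0.00888638318640094 0.6629145728643216 0.08215018447797545
CALL 0 0.02,0,-0.04,-0.01,0.02,0,-1, 0.03,0,-0.03,0,0,0,-1, 0.03,0,-0.03,0,0,0,-1, 0.02,0,-0.03,0,0,0,-1, 0.03,0,-0.03,0,0,0,-1, 0.03,0,-0.03,0,0,0,-1, 0.03,0,-0.03,0,0,0,-1, 0.03,0,-0.03,0,0,0,-1, 0.04,0,-0.03,0,0,0,-1, 0.03,0,-0.02,0,0,0,-1
CALL 1 0.03,0,-0.03,0,0,0,-1, 0.04,0,-0.02,0,0,0,-1, 0.03,0,-0.03,0,0,0,-1, 0.04,0,-0.02,0,0,0,-1, 0.04,0,-0.02,0,0,0,-1, 0.03,0,-0.02,0,0,0,-1, 0.04,0,-0.02,0,0,0,-1, 0.04,0,-0.01,0,0,0,-1
end [0.4512 0.2379 0.0473] [0.226 0.974 0.   ]
```

>>> carry_out(
  deltas=[0.02,0,-0.04,0,0,0,-1,0.03,0,-0.03,0,0,0,-1,0.03,0,-0.03,0,0,0,-1,0.02,0,-0.03,0,0,0,-1,0.03,0,-0.03,0,0,0,-1,0.03,0,-0.03,0,0,0,-1,0.03,0,-0.03,0,0,0,-1,0.03,0,-0.03,0,0,0,-1,0.04,0,-0.03,0,0,0,-1,0.03,0,-0.02,0,0,0,-1],
)

```text
clock: 19.4
position: [0.4612, 0.2356, 0.0647]
ee_rot: [0.703, 0.081, 0.702, -0.081]
contact_force: [-0.5, 0.1, 0.3]
width: -0.0002
```

>>> carry_out(
  deltas=[0.03,0,-0.03,0,0,0,-1,0.04,0,-0.02,0,0,0,-1,0.03,0,-0.03,0,0,0,-1,0.04,0,-0.02,0,0,0,-1,0.04,0,-0.02,0,0,0,-1,0.03,0,-0.02,0,0,0,-1,0.04,0,-0.02,0,0,0,-1,0.04,0,-0.01,0,0,0,-1],
)

```text
clock: 20.4
position: [0.4513, 0.2379, 0.0473]
ee_rot: [0.703, 0.081, 0.702, -0.081]
contact_force: [-0.7, -0.9, 0.6]
width: -0.0001
```

Run:
```python
from plan import *
p,Rm,s=cur(); print(s["clock"],p,Rm.round(3),s["contact_force"])
im=eyes.get_image("scene"); a=im["color"]
save("s10",cv2.resize(a[80:210,330:460],None,fx=4.6,fy=4.6,interpolation=cv2.INTER_CUBIC))
```

```text
20.4 [0.45125701 0.2378749  0.0473374 ] [[ 0.001  0.227  0.974]
 [-0.     0.974 -0.227]
 [-1.     0.     0.001]] [-0.7129719  -0.93792571  0.60807652]
```

View pics/s10.png

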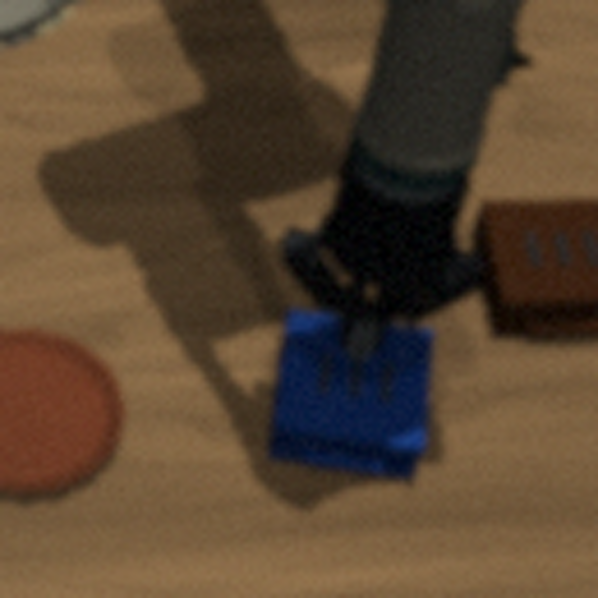

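Nearly shut; now slow downward steps until it seats (about 38 mm).

>>> carry_out(
  deltas=[0.03,0,-0.02,0,0,0,-1,0.03,0,-0.01,0,0,0,-1,0.03,0,0,0,0,0,-1,0.02,0,0,0,0,0,-1,0.02,0,0,0,0,0,-1,0,0,0,0,0,0,-1],
)

```text
clock: 21.2
position: [0.4498, 0.2382, 0.0396]
ee_rot: [0.703, 0.081, 0.702, -0.081]
contact_force: [0.3, 0.1, -0.0]
width: -0.0
```

>>> carry_out(
  deltas=[0.015,0,0,0,0,0,-1,0.01,0,0,0,0,0,-1,0,0,0,0,0,0,-1],
)

```text
clock: 21.58
position: [0.4498, 0.2382, 0.0382]
ee_rot: [0.703, 0.081, 0.702, -0.081]
contact_force: [-0.3, -0.3, -0.1]
width: 0.0001
```

>>> carry_out(
  deltas=[0.015,0,0,0,0,0,-1,0,0,0,0,0,0,-1],
)

```text
clock: 21.82
position: [0.4498, 0.2383, 0.0379]
ee_rot: [0.703, 0.081, 0.702, -0.081]
contact_force: [-1.4, 0.1, 5.8]
width: -0.0002
```

>>> carry_out(
  deltas=[0.015,0,0,0,0,0,-1,0,0,0,0,0,0,-1],
)

```text
clock: 22.08
position: [0.4498, 0.2383, 0.0378]
ee_rot: [0.703, 0.081, 0.702, -0.081]
contact_force: [-3.4, -1.5, 12.2]
width: -0.0003
```

>>> carry_out(
  deltas=[-0.05,0,0,0,0,0,-1,-0.15,0,0,0,0,0,-1,-0.4,0,0,0,0,0,-1,-0.5,0,0,0,0,0,-1,-0.5,0,-0.3,0,0,0,-1,-0.4,0,-0.6,0,0,0,-1,-0.2,0,-0.6,0,0,0,-1,0,0,-0.5,0,0,0,-1,0,0,-0.3,0,0,0,-1,0,0,0,0,0,0,-1],
)

```text
clock: 23.32
position: [0.3145, 0.2696, 0.1683]
ee_rot: [0.703, 0.08, 0.702, -0.08]
contact_force: [0.2, 0.4, -0.4]
width: 0.0003
```

Run:
```python
from fit import *
from plan import *
p,Rm,s=cur(); print(s["clock"],p,s["contact_force"])
for n,b in(("scene",(145,200,380,435)),("top",(190,270,215,275))):
    im=eyes.get_image(n); a=im["color"];W=pts(im); save("f_"+n,a); c=a.astype(int)
    r,g,bb=c[...,0],c[...,1],c[...,2]; m=np.zeros(r.shape,bool);m[b[0]:b[1],b[2]:b[3]]=1
    P=W[m&(bb>r*1.6)&(bb>50)];P=P[~np.isnan(P[:,0])]
    f=least_squares(lambda v:case_sdf(P+[0,0,v[4]],*v[:4]),[.47,.2333,-.228,.05,0],loss='soft_l1',f_scale=.002,x_scale=[.01,.01,.1,.1,.003])
    print(n,len(P),f.x.round(4),"zmax",np.percentile(P[:,2],[50,98]))
```

```text
23.325 [0.31446526 0.26962244 0.1683017 ] [ 0.18135811  0.35353167 -0.37996847]
scene 879 [ 0.4725  0.2313 -0.2282 -0.0082 -0.0037] zmax [0.03927963 0.04381631]
top 1016 [ 0.4707  0.2335 -0.2258 -0.0088 -0.0018] zmax [0.03755241 0.04213959]
```

View pics/f_scene.png

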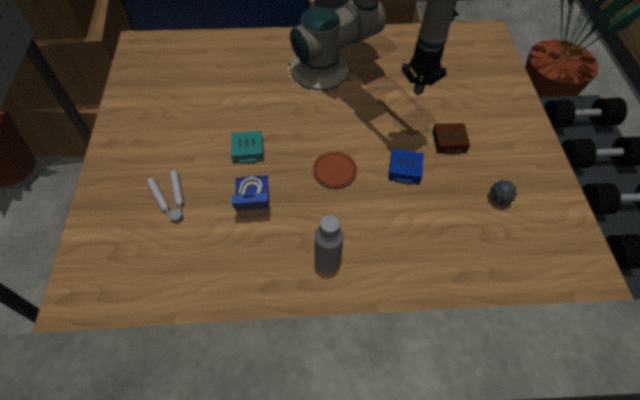

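View pics/f_top.png

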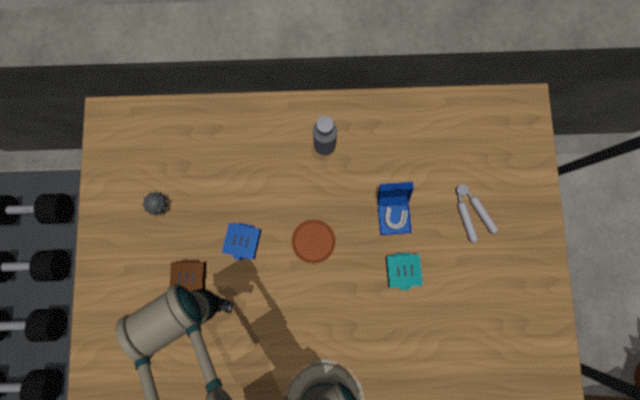

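Left case shut (about 0 rad); the other case at (395,210) is still open with its guard, and the bystanders have not moved.

```bash
python3 -c "
from rig import job
print(job.sign_off())"
```

```text
the job is handed in; nothing more can be done
None
```

The mouthguard from the dish now lies in the empty blue case (the left one in the top view), and that case's lid is shut. I handed the job in at about 23.4 s.

- **Laying the guard:** I gripped it across its legs and lowered it until it touched the tray floor (about 12 N at most) before letting go. In the one view right after release it lay in the tray. The arm hid most of it from the top camera, but the leg I could measure had its top at 29–31 mm, where 30 mm is expected for flat.
- **Shutting the lid:** I pushed it round slowly with the closed fingertips and pressed it down in small steps until it seated. The fingertips stopped at 37.8 mm, where a shut case is 38 mm high, with 12 N. After I backed off, both cameras gave a lid angle of about −0.01 rad, which is shut within measuring error.
- **Everything else:** In the final pictures the other case is still open with its guard in it. The bottle, ball, strengthener, dish and the two look-alikes appear where they were; I judged this by eye and did not measure it.

No check failed. The only disagreement was a 2–3 mm difference between the two cameras, about what their calibration allows.

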